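# Gauge the depth of a brush tube

### The job

Take the wooden depth rod out of its block and lower it, without letting it drop, into the round white brush tube with the flared mouth until it stands on the cork inside, and leave it standing there. Then slide the black marker along the aluminium scale until its distance from the scale's zero tick equals the length of rod that sticks out above the tube's rim.

Things in the scene. Friction and masses are not known exactly. Their poses are not given: they have to be found in the camera images.
- rod: Depth rod of pale wood, 180 mm long, loose, about 60 g: 14 mm shaft, its top 40 mm a round grip of 24 mm diameter. Origin: centre of its lower end, z along the rod to the grip. It starts upright in a loose 19 mm hole of a dark wooden block (100 x 80 x 55 mm high, fixed), its lower end 45 mm below the block's top, 10 mm above the table.
- tube_rim (a point): Mouth centre, 140 mm above the table, of the tall round white tube (fixed; 36 mm wide, flared rim 50 mm, square foot 75 mm). z up. Bore 26 mm, opening to 40 mm in the top 12 mm. A rigid cork floor lies 55 to 120 mm below the rim, unknown, so 60 to 125 mm of rod stay out. Not the square wooden tube (115 mm high) nor the short pot (75 mm) near it.
- marker (a joint): Marker's distance in m from the scale's zero tick, 0 to 0.14, growing away from the dark steel bar across one end. The scale (60 x 220 x 10 mm aluminium, fixed) has a tick every 10 mm, longer every 50; zero is the long tick nearest the bar, 34 mm from the bar's middle. Dry friction about 1.5 N; it stays where left and starts within 20 mm of zero.
- marker_grip (a point): Grip point in the marker's upright black block (26 mm across the scale, 22 mm along it, top 54 to 55 mm above the table): centred in it, 45 mm above the table. y axis along the scale towards growing values, x across, z up. The block's middle along y is what is read.
Things that resemble listed ones, but are neither listed nor needed, are in the scene too. There is more than one size of the rod; the job needs the largest.

How it is judged:
By the outcome, as a careful person would: the job done as asked, in the order asked, and still so for the second after the job is handed in, with the robot touching nothing.
It also fails if it takes over 61 s, if anything falls off the work surface, if the arm or the gripper's body presses on something with over 40 N, if the wrist force passes 120 N, or if a joint passes its speed limit or range.

### The arm

A 6-joint arm with a two-finger parallel gripper is mounted at the origin on the work surface. World frame = base frame: x ahead of the robot, y to its left, z up, the work surface at z = 0. Lengths are in m, angles in rad, forces in N, time in s.
With the tool pointing down it reaches from about 0.35 to 0.85 m from the base axis. Payload 8.1 kg.
Tool frame: the origin (TCP) lies on the centre line of the jaws, within the pads' length; the fingertips stand 22 mm ahead of it and the grasp point (between the pads) lies 3 mm ahead of it (bot.finger_overhang is the distance from the TCP to the fingertips, in m); z points along the fingers, y is the line along which they close (so a half turn about z gives the same grasp; the last joint's range is limited). The gripper opens to 93 mm and grips with 3 to 60 N. Pads are 15 mm wide; open, the fingers measure 128 mm over their backs; the gripper's body (75 mm by 188 mm) begins 65 mm behind the grasp point.
Start: joints at [1.134, 0.13, 1.488, -0, 1.523, -0.085], TCP at [0.207, 0.563, 0.241] pointing down, gripper open.
Joint ranges: [-2.96, 2.96], [-0.89, 2.26], [0.02, 2.5], [-1.34, 4.48], [0, 2.73], [-2.66, 2.66]. Speed limits (rad/s): [2.39, 2.39, 2.79, 3.14, 3.14, 3.14].

### API

Orientations are given as a rotation vector (axis times angle).
In Python, from plant import bot gives the robot as it stands.
- The arm moves only by the shell command python3 -m handwheel 'ROWS' [FORCE]. ROWS is JSON, a list of rows, each a list of 7 numbers: the finger opening in mm, from 0 to 93, then the shift along the world's x, y, z in units of 30 mm (1.0 is 30 mm), then the turn, a rotation vector about the world's x, y, z in units of 6 degrees (1.0 is 6 degrees). In form: [[gripper, dx, dy, dz, rx, ry, rz], ...]. A call has 1 to 5 rows; each row is the pose to reach, as a shift and turn from the pose commanded when the call began; what a row does not reach only later rows make up. A row lasts 1/12 s, in which the tool goes at most 41.7 mm and 7.16 degrees, less where a joint would pass 70% of its speed; a pose out of reach is approached as far as the arm can. A call with a gripper value outside its range is refused whole. The fingers move at their own pace and stop on an object; FORCE is the grip in N (left out, the last holds). Time passes only in rows, so rows that repeat a pose let the fingers close. It gives the time, the measured TCP pose, the force, the opening and the grip force at its end, in the units of the state.
- bot.read_state(): the state, without advancing time (a new reading comes with each control period).
- bot.capture(name): name is "side" or "top"; returns a dict with "frame" (480x640x3 uint8, blue, green, red), "z_map" (480x640 float32, m along the optical axis (not along the pixel's ray), 0 where there is no reading), "vertical_fov" (degrees; the focal length in pixels is half the picture's height over the tangent of half this angle, whatever the lens; pixels are square), "cx", "cy" (the principal point, pixels), "k1" (the pictures are not rectified: a ray, as slopes to the right and down, at radius r is drawn at 1 + k1 r^2 times it, then the intrinsics apply), "extrinsics" (4x4, takes a point from world to camera coordinates). Camera axes: x right, y down, z forward; pixel columns grow to the right and rows downward; lengths in m; the calibration is good to about 2 mm. A picture is of the moment at which its call begins.
- bot.job_done(): hands the job in; it is judged then, once.
The state is a dict: "time_s": time; "qpos": joint angles; "qd": joint speeds; "effort": joint torques, N m; "tool_pos": TCP position; "tcp_rot": TCP orientation; "force": force on the tool from outside, world axes, zero at the start; "wrist_torque": the same for the moment, N m; "opening": finger opening in m; "gripper_force": force on a finger pad.
Only numpy, scipy, OpenCV 4.12 (cv2) and the standard library are available. Lean on these libraries where they do the work, as an engineer would, in place of code of your own. Each camera call takes 0.05 s, during which the arm holds its last target. There are 200 camera calls.

## Working session

There is one attempt and no reset: what is moved stays moved. The work goes in short steps, Python scripts to look and compute and a shell command to move; the robot and the scene stay as the last step left them, time stands still between calls to the robot, and variables do not carry over. Pictures are saved under pics/ and viewed, at most 12 in all, crops included, and the job is handed in when it is done.

```bash
ls; mkdir -p pics; python3 - <<'E'
from plant import bot
import cv2,numpy as np
for n in("side","top"):
    c=bot.capture(n);cv2.imwrite(f"pics/{n}0.png",c["frame"]);np.savez(f"{n}0.npz",**c)
    print(n,c["vertical_fov"],c["cx"],c["cy"],c["k1"],np.round(c["extrinsics"],3).tolist())
s=bot.read_state();print(s)
E
```

```text
pics
side 48.34142062067369 318.2346331868672 239.2054431805696 0.014451460880323615 [[0.893, -0.449, 0.004, -0.508], [-0.255, -0.515, -0.819, 0.228], [0.37, 0.73, -0.574, 0.81], [0.0, 0.0, 0.0, 1.0]]
top 47.156974851943 322.24166567355996 244.70497274809236 -0.16840563913173837 [[0.008, -1.0, -0.01, -0.011], [-0.993, -0.007, -0.118, 0.563], [0.118, 0.011, -0.993, 1.246], [0.0, 0.0, 0.0, 1.0]]
{'time_s': 0.1, 'qpos': array([ 1.13361976e+00,  1.31079527e-01,  1.48919709e+00, -3.25134649e-06,
        1.52298947e+00, -8.53952201e-02]), 'qd': array([ 7.05631601e-05, -7.28187509e-04, -1.04091904e-03,  1.98321025e-03,
       -1.05576788e-03,  3.95670983e-04]), 'effort': array([-2.92903287e-04, -5.61332738e+01, -4.93102241e+01,  7.68645597e-02,
        2.90176825e-02, -6.33788864e-05]), 'tool_pos': array([0.20651342, 0.56282294, 0.2396813 ]), 'tcp_rot': array([-5.49656512e-01, -3.09269776e+00,  2.54038534e-03]), 'force': array([ 0.25916812, -0.59942815, -0.43340484]), 'wrist_torque': array([-0.01352723, -0.02028956, -0.02103499]), 'gripper_force': 0.0, 'opening': 0.09276866923215146}
```

View pics/top0.png

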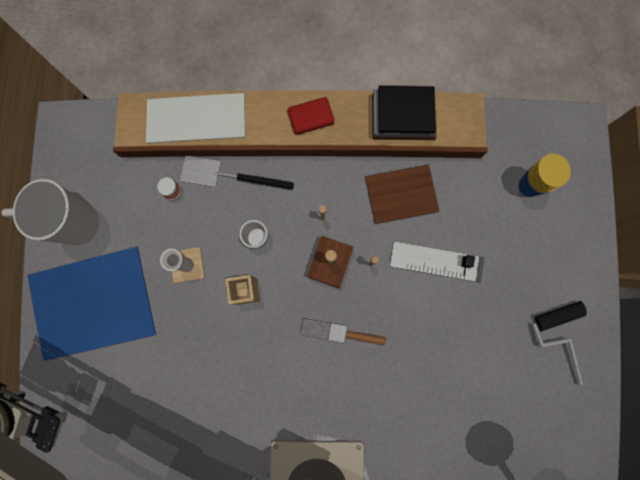

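View pics/side0.png

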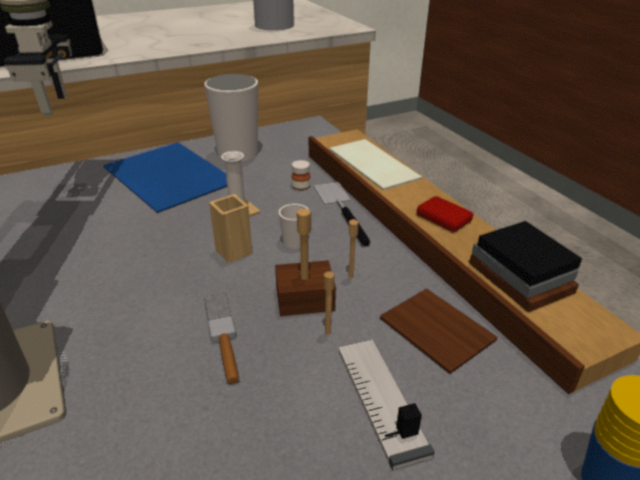

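The top view shows the rod in its block at (330,257), the round tube at (172,260) on its square foot, the scale from (392,255) to (480,268), the marker at (468,261) and the bar on the right. The side view shows the rod top at (304,215), the tube mouth at (232,158) and the marker at (408,420).

```bash
cat > h.py <<'E'
import numpy as np,cv2
def K(c):
    f=240/np.tan(np.radians(float(c["vertical_fov"]))/2)
    return np.array([[f,0,float(c["cx"])],[0,f,float(c["cy"])],[0,0,1]])
def slopes(c,uv):
    return cv2.undistortPoints(np.float64(uv).reshape(-1,1,2),K(c),np.array([float(c["k1"]),0,0,0])).reshape(-1,2)
def onplane(c,uv,z):
    E=c["extrinsics"];R,t=E[:3,:3],E[:3,3];o=-R.T@t
    d=np.c_[slopes(c,uv),np.ones(len(np.reshape(uv,(-1,2))))]@R
    return o+d*((z-o[2])/d[:,2])[:,None]
def cloud(c):
    v,u=np.mgrid[:480,:640];s=slopes(c,np.c_[u.ravel(),v.ravel()]);z=c["z_map"].ravel()
    E=c["extrinsics"];p=(np.c_[s,np.ones(len(s))]*z[:,None]-E[:3,3])@E[:3,:3]
    p[z==0]=np.nan
    return p.reshape(480,640,3)
def pix(c,P):
    E=c["extrinsics"];return cv2.projectPoints(np.float64(P).reshape(-1,1,3),cv2.Rodrigues(E[:3,:3])[0],E[:3,3],K(c),np.array([float(c["k1"]),0,0,0]))[0].reshape(-1,2)
E
python3 - <<'E'
from h import *
T=dict(np.load("top0.npz"));S=dict(np.load("side0.npz"))
print("guess",onplane(T,[(330,257)],.19),onplane(T,[(172,260)],.14),onplane(T,[(468,261)],.0545),onplane(T,[(322,210),(374,260)],.12))
for n,c in(("top",T),("side",S)):
    P=cloud(c)
    for nm,g,zlo,zhi,r in(("rod",onplane(T,[(330,257)],.19)[0],.18,.2,.03),("tube",onplane(T,[(172,260)],.14)[0],.134,.146,.04),("marker",onplane(T,[(468,261)],.0545)[0],.048,.062,.03),("r2",onplane(T,[(322,210)],.12)[0],.06,.2,.04),("r3",onplane(T,[(374,260)],.12)[0],.06,.2,.04),("block",onplane(T,[(330,262)],.055)[0],.045,.065,.09)):
        m=(np.hypot(P[...,0]-g[0],P[...,1]-g[1])<r)&(P[...,2]>zlo)&(P[...,2]<zhi)
        q=P[m]
        if len(q):print(n,nm,len(q),"mean",q.mean(0).round(4),"mid",((q.min(0)+q.max(0))/2).round(4),"max",q.max(0).round(4),"rng",np.ptp(q,0).round(3))
f=T["frame"]
a=[cv2.resize(f[y:y+60,x:x+80],(400,300),interpolation=cv2.INTER_CUBIC) for x,y in((295,225),(140,230))]
b=cv2.resize(f[230:290,380:500],(800,400)[:2],interpolation=cv2.INTER_CUBIC)[:300]
b=cv2.resize(f[238:283,380:500],(800,300),interpolation=cv2.INTER_CUBIC)
cv2.imwrite("pics/crop.png",np.vstack([np.hstack(a),b]))
E
```

```text
guess [[ 0.51950268 -0.02472595  0.19      ]] [[0.51510041 0.31592253 0.14      ]] [[ 0.52523479 -0.34302345  0.0545    ]] [[ 0.62933429 -0.00679745  0.12      ]
 [ 0.52038053 -0.12013318  0.12      ]]
top rod 104 mean [ 0.5237 -0.0262  0.1896] mid [ 0.5236 -0.0257  0.1891] max [ 0.5342 -0.0145  0.195 ] rng [0.021 0.022 0.012]
top tube 207 mean [0.5166 0.3216 0.1386] mid [0.5162 0.3197 0.1393] max [0.5392 0.3439 0.1446] rng [0.046 0.048 0.01 ]
top marker 117 mean [ 0.5263 -0.3472  0.0541] mid [ 0.5264 -0.3472  0.0549] max [ 0.5393 -0.3339  0.0615] rng [0.026 0.027 0.013]
top r2 69 mean [ 0.6298 -0.0076  0.1185] mid [ 0.6312 -0.0077  0.097 ] max [0.6395 0.     0.1325] rng [0.017 0.016 0.071]
top r3 57 mean [ 0.5209 -0.1207  0.1244] mid [ 0.521  -0.1209  0.1001] max [ 0.5285 -0.1132  0.1322] rng [0.015 0.015 0.064]
top block 1399 mean [ 0.5223 -0.0259  0.0548] mid [ 0.5236 -0.0253  0.0543] max [0.5829 0.027  0.0623] rng [0.119 0.105 0.016]
side rod 140 mean [ 0.5239 -0.0332  0.1868] mid [ 0.5248 -0.0314  0.1854] max [ 0.5365 -0.0194  0.1908] rng [0.023 0.024 0.011]
side tube 114 mean [0.5197 0.3169 0.137 ] mid [0.5193 0.3142 0.1372] max [0.543  0.3381 0.1404] rng [0.048 0.048 0.006]
side marker 318 mean [ 0.5273 -0.3526  0.0539] mid [ 0.5281 -0.3512  0.0533] max [ 0.542  -0.3384  0.0586] rng [0.028 0.026 0.011]
side r2 233 mean [ 0.6314 -0.0139  0.1024] mid [ 0.6336 -0.012   0.0949] max [ 0.6423 -0.0035  0.1287] rng [0.017 0.017 0.068]
side r3 292 mean [ 0.5221 -0.1279  0.1033] mid [ 0.5236 -0.126   0.0945] max [ 0.5324 -0.1176  0.1288] rng [0.018 0.017 0.069]
side block 1545 mean [ 0.5186 -0.0327  0.0536] mid [ 0.5266 -0.0308  0.055 ] max [0.5862 0.0227 0.0649] rng [0.119 0.107 0.02 ]
```

View pics/crop.png

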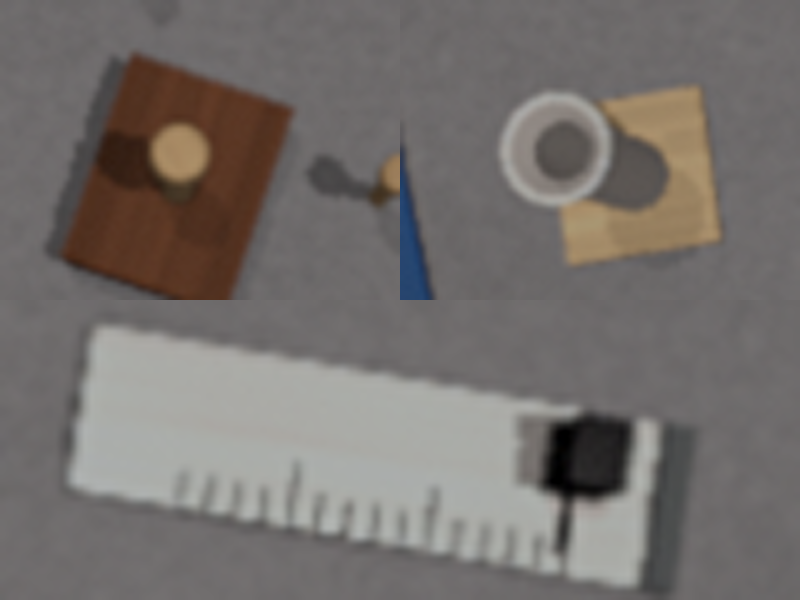

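The crop shows the rod top at full-frame (331,256), the tube mouth at about (171,260), and the zero tick under the marker's pointer on the right. The long ticks at 50 and 100 mm are to its left. Next I move the arm toward the rod.

```bash
python3 -m handwheel '[[93,10.6,-19.7,0.3,0,0,0],[93,10.6,-19.7,0.3,0,0,0],[93,10.6,-19.7,0.3,0,0,0],[93,10.6,-19.7,0.3,0,0,0],[93,10.6,-19.7,0.3,0,0,0]]' 10
```

```text
time_s: 0.52
tool_pos: [0.3056, 0.378, 0.2429]
tcp_rot: [-0.548, -3.093, 0.001]
force: [1.6, -0.9, -0.4]
opening: 0.093
gripper_force: 0.0
```

```bash
python3 - <<'E'
from h import *
T=dict(np.load("top0.npz"));S=dict(np.load("side0.npz"))
# grip top face / tube rim by colour, ellipse centre, plane rays in both views
for n,c in(("top",T),("side",S)):
    hsv=cv2.cvtColor(c["frame"],cv2.COLOR_BGR2HSV)
    for nm,p,z in(("rodtop",(.524,-.028,.19),.19),("rim",(.518,.318,.14),.14)):
        u,v=pix(c,p)[0].astype(int);w=cv2.resize(c["frame"][v-30:v+30,u-30:u+30],None,fx=6,fy=6,interpolation=cv2.INTER_CUBIC)
        cv2.imwrite(f"pics/_{n}_{nm}.png",w);print(n,nm,u,v)
ims=[cv2.imread(f"pics/_{n}_{m}.png")[:300,:360] for n,m in(("side","rodtop"),("side","rim"))]
c=S["frame"];s=cv2.resize(c[330:480,320:460],(280,300),interpolation=cv2.INTER_CUBIC)
cv2.imwrite("pics/crop2.png",np.vstack([np.hstack(ims),cv2.resize(c[330:470,320:460],(720,300))]))
E
```

```text
top rodtop 331 254
top rim 171 258
side rodtop 302 210
side rim 231 154
```

View pics/crop2.png

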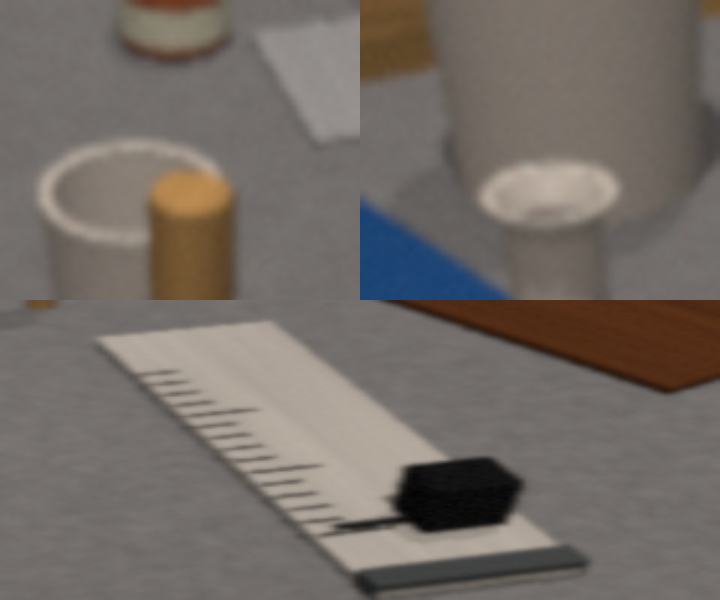

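The side crop shows the rod top face centred at (304.2,212.2) and the rim centre at (232.7,156.2). The pointer lies just past the zero tick, near crop (340,528), and the bar is below it.

```bash
python3 -m handwheel '[[93,7.28,-13.53,0.2,0,0,0],[93,7.28,-13.53,0.2,0,0,0],[93,7.28,-13.53,0.2,0,0,0],[93,7.28,-13.53,0.2,0,0,0],[93,7.28,-13.53,0.2,0,0,0]]'
```

```text
time_s: 0.93
tool_pos: [0.4044, 0.1944, 0.246]
tcp_rot: [-0.549, -3.093, -0.0]
force: [1.2, 0.5, -0.4]
opening: 0.0932
gripper_force: 0.0
```

```bash
python3 - <<'E'
from h import *
T=dict(np.load("top0.npz"));S=dict(np.load("side0.npz"))
print("rod",onplane(T,[(331,255.6)],.19),onplane(S,[(304.2,212.2)],.19))
print("rim",onplane(T,[(171.2,259.6)],.14),onplane(S,[(232.7,156.2)],.14))
# rectified scale views at z=.010: world x .44-.60 across, y -.40..-.15 ; 4 px/mm -> 3 px/mm
ims=[]
for c in(S,T):
    yy=np.arange(-.39,-.13,1/3000);xx=np.arange(.585,.49,-1/3000)
    X,Y=np.meshgrid(xx,yy,indexing="ij");uv=pix(c,np.c_[X.ravel(),Y.ravel(),np.full(X.size,.010)]).astype(np.float32).reshape(*X.shape,2)
    ims.append(cv2.remap(c["frame"],uv[...,0],uv[...,1],cv2.INTER_CUBIC))
im=np.vstack(ims);print(im.shape);cv2.imwrite("pics/rect.png",im)
E
```

```text
rod [[ 0.5223788  -0.02674252  0.19      ]] [[ 0.52524942 -0.03292384  0.19      ]]
rim [[0.51595006 0.31773471 0.14      ]] [[0.5183975  0.31064492 0.14      ]]
(570, 780, 3)
```

View pics/rect.png

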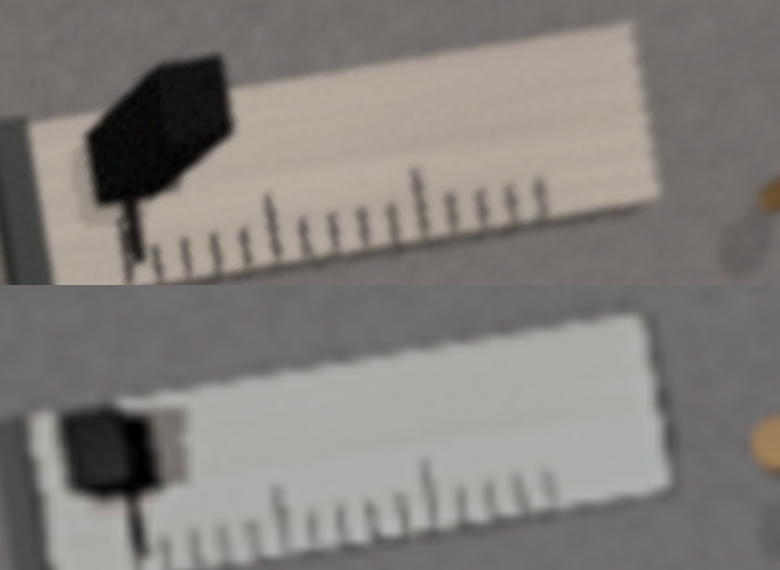

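The rectified scale shows ticks from 0 to 140 mm at columns 128 to 543 in the side view, with the pointer just past zero. Both cameras agree on relative positions but are offset from each other by about 7 mm. I'll go to the mean of the two for the grasp and check the force.

```bash
python3 -m handwheel '[[93,3.98,-7.47,0,0,0,0],[93,3.98,-7.47,0,0,0,0],[93,3.98,-7.47,0,0,0,0],[93,3.98,-7.47,0,0,0,0],[93,3.98,-7.47,0,0,0,0]]' && python3 -m handwheel '[[60,0,0,0,0,0,0],[60,0,0,0,0,0,0],[60,0,0,0,0,0,0],[60,0,0,0,0,0,0]]'
```

```text
time_s: 1.35
tool_pos: [0.5024, 0.0104, 0.2459]
tcp_rot: [-0.55, -3.093, -0.0]
force: [0.8, 0.8, 1.4]
opening: 0.0932
gripper_force: 0.0
time_s: 1.68
tool_pos: [0.5016, 0.0136, 0.2459]
tcp_rot: [-0.548, -3.093, -0.001]
force: [0.5, 0.6, 0.1]
opening: 0.0708
gripper_force: 0.0
```

```bash
python3 -m handwheel '[[60,0.37,-0.72,0,0,0,0],[60,0.74,-1.45,0,0,0,0],[60,0.74,-1.45,0,0,0,0],[60,0.74,-1.45,0,0,0,0],[60,0.74,-1.45,0,0,0,0]]'; python3 - <<'E'
from plant import bot
import cv2
a=bot.capture("side")["frame"];cv2.imwrite("pics/g1.png",cv2.resize(a[90:310,200:420],(600,600),interpolation=cv2.INTER_CUBIC))
E
```

```text
time_s: 2.1
tool_pos: [0.5239, -0.0296, 0.2461]
tcp_rot: [-0.548, -3.093, -0.001]
force: [0.6, 0.2, -0.2]
opening: 0.0598
gripper_force: 0.0
```

View pics/g1.png

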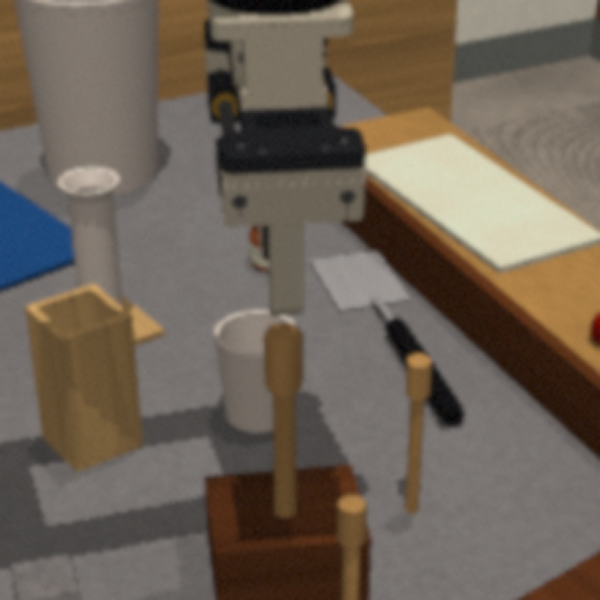

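The gripper is centred above the rod to within about 1 mm, with the finger at crop column 287 and the rod at 284. I descend to grip height.

```bash
python3 -m handwheel '[[60,0,0,-0.8,0,0,0],[60,0,0,-1.6,0,0,0],[60,0,0,-2.2,0,0,0],[60,0,0,-2.43,0,0,0],[60,0,0,-2.43,0,0,0]]' 5; python3 -m handwheel '[[34,0,0,0,0,0,0],[30,0,0,0,0,0,0],[28,0,0,0,0,0,0],[27,0,0,0,0,0,0],[27,0,0,0,0,0,0]]'; python3 -m handwheel '[[27,0,0,0,0,0,0],[27,0,0,0,0,0,0],[27,0,0,0,0,0,0]]'
```

```text
time_s: 2.57
tool_pos: [0.5227, -0.0298, 0.1712]
tcp_rot: [-0.547, -3.09, -0.0]
force: [-1.2, 0.2, -1.0]
opening: 0.0597
gripper_force: 0.0
time_s: 2.98
tool_pos: [0.5248, -0.0311, 0.1742]
tcp_rot: [0.55, 3.092, 0.0]
force: [0.2, 0.3, 0.2]
opening: 0.0313
gripper_force: 0.0
time_s: 3.23
tool_pos: [0.5243, -0.031, 0.1733]
tcp_rot: [0.55, 3.093, 0.0]
force: [0.3, -0.3, 0.6]
opening: 0.0269
gripper_force: 0.0
```

```bash
python3 -m handwheel '[[22,0,0,0,0,0,0],[20,0,0,0,0,0,0],[18,0,0,0,0,0,0],[18,0,0,0,0,0,0],[18,0,0,0,0,0,0]]' 5;python3 -m handwheel '[[18,0,0,0,0,0,0],[18,0,0,0,0,0,0]]' 15; python3 -c "
from plant import bot
import numpy as np
for k in range(4):
  bot.capture('side');s=bot.read_state();print(s['force'].round(2),s['wrist_torque'].round(3),s['opening'],s['gripper_force'],s['tool_pos'].round(4))"
```

```text
time_s: 3.65
tool_pos: [0.5243, -0.031, 0.1732]
tcp_rot: [0.55, 3.093, 0.0]
force: [0.0, 0.3, 0.4]
opening: 0.0239
gripper_force: 5.0
time_s: 3.82
tool_pos: [0.5244, -0.0309, 0.1733]
tcp_rot: [0.55, 3.093, 0.0]
force: [0.4, 0.7, 0.2]
opening: 0.0239
gripper_force: 15.0
[1.41 0.83 0.62] [ 0.236 -0.098  0.005] 0.023839776790359046 14.980976432561874 [ 0.5244 -0.0309  0.1733]
[0.46 1.65 1.17] [ 0.244 -0.122 -0.004] 0.02368987504772984 14.981139153242111 [ 0.5244 -0.0309  0.1733]
[0.99 1.2  0.57] [ 0.297 -0.12   0.002] 0.023719187297147698 14.981437772512436 [ 0.5244 -0.0309  0.1733]
[ 0.73 -0.2   1.56] [ 0.246 -0.096 -0.05 ] 0.023787388988386206 14.981753379106522 [ 0.5244 -0.031   0.1733]
```

```bash
python3 -m handwheel '[[18,0,0,0.5,0,0,0],[18,0,0,1.2,0,0,0],[18,0,0,2,0,0,0],[18,0,0,2.8,0,0,0],[18,0,0,3.6,0,0,0]]' 20; python3 -m handwheel '[[18,0,0,0.6,0,0,0],[18,0,0,1.1,0,0,0],[18,0,0,1.5,0,0,0],[18,0,0,1.6,0,0,0],[18,0,0,1.6,0,0,0]]'
python3 - <<'E'
from plant import bot
import cv2,numpy as np
s=bot.read_state();print(s['tool_pos'],s['wrist_torque'],s['opening'])
o=[]
for n in("side","top"):
    c=bot.capture(n);np.savez(f"{n}1.npz",**c);o.append(c["frame"])
cv2.imwrite("pics/lift.png",np.hstack([cv2.resize(o[0][20:320,180:380],(400,600)),cv2.resize(o[1][150:300,280:380],(400,600))]))
E
```

```text
time_s: 4.43
tool_pos: [0.5239, -0.0311, 0.2819]
tcp_rot: [-0.55, -3.092, 0.001]
force: [-0.4, -0.6, 0.1]
opening: 0.0234
gripper_force: 20.0
time_s: 4.85
tool_pos: [0.5246, -0.0311, 0.3299]
tcp_rot: [0.55, 3.092, -0.0]
force: [0.7, -0.2, -0.2]
opening: 0.0235
gripper_force: 20.0
[ 0.52463114 -0.03113339  0.32988006] [ 0.05581714 -0.00127493  0.00755979] 0.02349740625690713
```

View pics/lift.png

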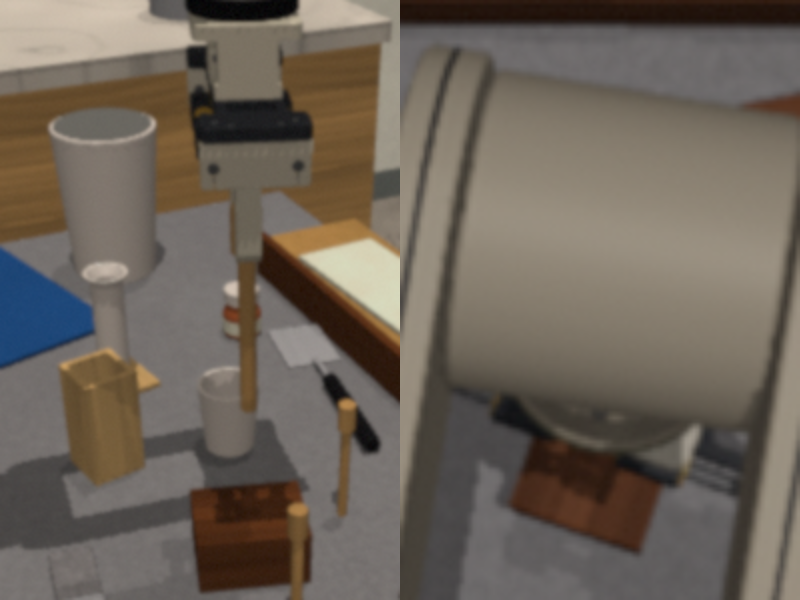

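The side view shows the rod hanging almost vertically, with its lower end at about crop (248,408), which is full-frame (304,224). The tube mouth is at crop (105,272). The top view is blocked by the arm. I'll measure the rod end against the rim in the side frame.

```bash
python3 - <<'E'
from h import *
S=dict(np.load("side1.npz"));S0=dict(np.load("side0.npz"))
f=S["frame"].astype(int);sat=f[...,2]-f[...,0]
for r in range(155,230,5):
    print(r,[int(x) for x in sat[r,295:315]])
print(224,[int(sat[r,304]) for r in range(216,232)])
for z in(.1666,):print(onplane(S,[(304,224)],z))
P=cloud(S)
for r in (160,180,200,210):print(r,P[r,301:306].round(4).tolist()[1::2])
E
```

```text
155 [7, 7, 8, 16, 35, 50, 53, 51, 52, 52, 47, 48, 33, 25, 24, 30, 29, 29, 30, 26]
160 [14, 16, 19, 22, 34, 50, 53, 53, 52, 53, 49, 45, 28, 14, 8, 6, 6, 12, 14, 20]
165 [30, 30, 30, 31, 35, 46, 50, 52, 53, 54, 50, 43, 33, 27, 18, 11, 8, 8, 8, 7]
170 [17, 19, 19, 23, 35, 48, 52, 54, 51, 52, 49, 46, 33, 21, 10, 8, 8, 6, 8, 7]
175 [72, 69, 67, 60, 56, 54, 51, 51, 53, 54, 51, 48, 54, 64, 63, 33, 11, 7, 8, 7]
180 [56, 61, 66, 65, 59, 53, 51, 51, 53, 52, 50, 49, 43, 32, 24, 16, 8, 6, 7, 6]
185 [22, 23, 23, 26, 31, 44, 51, 52, 54, 51, 52, 47, 39, 28, 23, 14, 8, 7, 7, 7]
190 [10, 8, 11, 15, 30, 45, 53, 54, 55, 52, 52, 48, 33, 18, 10, 7, 8, 7, 7, 7]
195 [7, 7, 8, 9, 17, 38, 55, 57, 58, 58, 59, 51, 32, 17, 9, 6, 8, 8, 8, 7]
200 [7, 8, 6, 9, 15, 40, 56, 61, 63, 62, 59, 54, 40, 20, 10, 7, 9, 7, 8, 7]
205 [21, 20, 20, 21, 25, 41, 57, 61, 63, 62, 59, 56, 42, 21, 11, 7, 7, 5, 7, 7]
210 [19, 17, 16, 18, 25, 42, 59, 62, 62, 63, 61, 56, 43, 25, 14, 8, 7, 8, 6, 8]
215 [16, 16, 17, 18, 22, 39, 56, 62, 63, 63, 60, 57, 44, 27, 11, 9, 8, 7, 8, 7]
220 [19, 17, 18, 17, 23, 37, 52, 57, 58, 59, 57, 53, 46, 25, 12, 7, 8, 7, 8, 8]
225 [15, 16, 16, 16, 18, 23, 34, 40, 46, 47, 42, 36, 25, 14, 8, 7, 7, 7, 6, 8]
224 [63, 62, 62, 63, 59, 57, 55, 56, 54, 47, 28, 18, 15, 16, 14, 15]
[[ 0.52497954 -0.0321309   0.1666    ]]
160 [[0.521, -0.0365, 0.2865], [0.5239, -0.0374, 0.2863]]
180 [[0.5201, -0.0373, 0.2528], [0.5223, -0.0399, 0.2536]]
200 [[0.5207, -0.035, 0.2154], [0.5229, -0.0378, 0.2163]]
210 [[0.5209, -0.034, 0.196], [0.5227, -0.0378, 0.1977]]
```

```bash
python3 -m handwheel '[[18,0,0.5,0,0,0,0],[18,-0.05,1.4,0,0,0,0],[18,-0.08,2.5,0,0,0,0],[18,-0.1,3.6,0,0,0,0],[18,-0.12,4.7,0,0,0,0]]';python3 -m handwheel '[[18,0,1.1,0,0,0,0],[18,-0.05,2.2,0,0,0,0],[18,-0.08,3.2,0,0,0,0],[18,-0.1,4.1,0,0,0,0],[18,-0.1,4.9,0,0,0,0]]'; python3 -m handwheel '[[18,0,0.7,0,0,0,0],[18,0,1.3,0,0,0,0],[18,0,1.7,0,0,0,0],[18,0,1.8,0,0,0,0],[18,0,1.8,0,0,0,0]]'
```

```text
time_s: 5.37
tool_pos: [0.5199, 0.1111, 0.3275]
tcp_rot: [-0.551, -3.091, 0.001]
force: [0.2, -0.0, -0.7]
opening: 0.0235
gripper_force: 20.0
time_s: 5.78
tool_pos: [0.5167, 0.2588, 0.3273]
tcp_rot: [-0.548, -3.091, 0.002]
force: [0.8, 0.1, 0.5]
opening: 0.0235
gripper_force: 20.0
time_s: 6.2
tool_pos: [0.5173, 0.3113, 0.3281]
tcp_rot: [-0.548, -3.092, 0.002]
force: [0.1, -0.4, -0.1]
opening: 0.0235
gripper_force: 20.0
```

```bash
python3 -m handwheel '[[18,0,0,0,0,0,0],[18,0,0,0,0,0,0]]'; python3 - <<'E'
from plant import bot
from h import *
s=bot.read_state();print(s['tool_pos'])
o=[]
for n in("side","top"):
    c=bot.capture(n);np.savez(f"{n}2.npz",**c);o.append(c["frame"])
cv2.imwrite("pics/over.png",np.hstack([cv2.resize(o[0][30:230,170:300],(390,600),interpolation=cv2.INTER_CUBIC),cv2.resize(o[1][210:310,105:170+5],(390,600))]))
E
```

```text
time_s: 6.37
tool_pos: [0.5179, 0.31, 0.3291]
tcp_rot: [-0.551, -3.093, 0.001]
force: [0.9, -0.6, -0.8]
opening: 0.0236
gripper_force: 20.0
[0.51787623 0.3099875  0.32912576]
```

View pics/over.png

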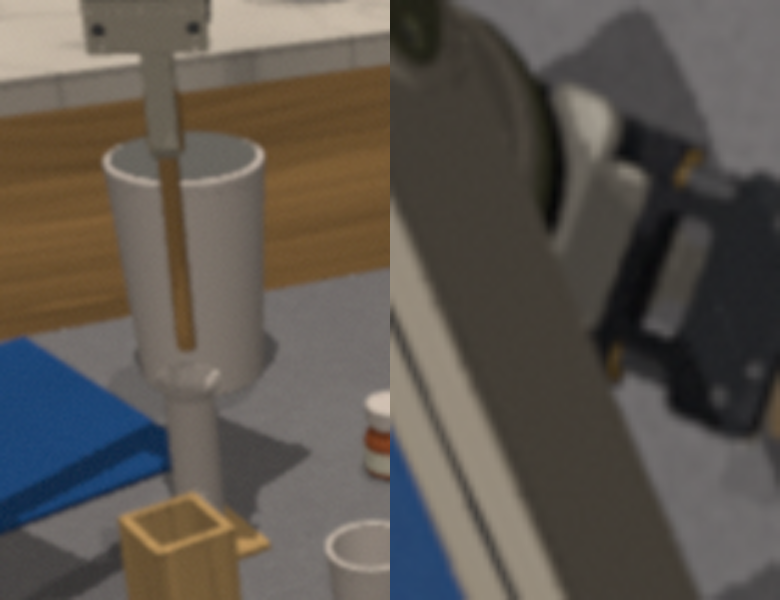

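The side view shows the rod just above the mouth, with its end at about crop (185,345), full-frame (231.7,145), and the rim centred at crop (188,378). The rod leans the same way as the tube, which is perspective. I'll check the offset numerically.

```bash
python3 - <<'E'
from h import *
S=dict(np.load("side2.npz"))
f=S["frame"].astype(int);sat=f[...,2]-f[...,0]
for r in range(130,152,2):print(r,[int(x) for x in sat[r,223:241]])
print(onplane(S,[(231.6,144.6),(231.6,143.6)],.1658),pix(S,[[.5184,.3106,.14],[.5184,.3106,.1658]]))
E
```

```text
130 [18, 16, 17, 21, 31, 52, 59, 59, 57, 52, 37, 24, 18, 17, 19, 17, 17, 18]
132 [17, 17, 19, 19, 28, 47, 58, 61, 60, 52, 39, 26, 17, 16, 17, 17, 17, 19]
134 [17, 16, 16, 18, 26, 44, 58, 59, 57, 53, 43, 26, 19, 18, 17, 17, 18, 18]
136 [18, 17, 17, 18, 26, 41, 56, 60, 61, 56, 45, 28, 19, 17, 16, 18, 19, 17]
138 [17, 17, 17, 18, 24, 36, 56, 61, 60, 56, 47, 31, 20, 17, 18, 16, 18, 18]
140 [17, 17, 17, 17, 23, 34, 54, 62, 61, 57, 48, 34, 23, 19, 18, 17, 17, 19]
142 [16, 17, 17, 17, 21, 29, 47, 55, 58, 55, 51, 38, 25, 19, 17, 18, 18, 17]
144 [16, 18, 17, 17, 19, 27, 43, 52, 55, 53, 53, 41, 26, 20, 18, 19, 19, 18]
146 [17, 17, 16, 17, 18, 21, 29, 39, 42, 43, 38, 28, 22, 19, 18, 17, 17, 18]
148 [16, 17, 16, 17, 17, 19, 18, 19, 21, 18, 19, 18, 16, 17, 16, 18, 18, 18]
150 [17, 16, 18, 18, 16, 17, 16, 17, 16, 15, 16, 17, 18, 18, 18, 19, 17, 17]
[[0.51921354 0.31314899 0.1658    ]
 [0.5208515  0.31786295 0.1658    ]] [[232.70808264 156.20818323]
 [231.63250476 145.13725279]]
```

```bash
python3 -m handwheel '[[18,0,0,-0.3,0,0,0],[18,0,0,-0.6,0,0,0],[18,0,0,-0.9,0,0,0],[18,0,0,-1.2,0,0,0],[18,0,0,-1.4,0,0,0]]'; python3 -m handwheel '[[18,0,0,-0.2,0,0,0],[18,0,0,-0.4,0,0,0],[18,0,0,-0.6,0,0,0],[18,0,0,-0.8,0,0,0],[18,0,0,-1.0,0,0,0]]'
```

```text
time_s: 6.88
tool_pos: [0.5172, 0.3108, 0.2851]
tcp_rot: [-0.55, -3.091, 0.002]
force: [-0.6, 0.3, -0.2]
opening: 0.0236
gripper_force: 20.0
time_s: 7.3
tool_pos: [0.5177, 0.311, 0.2567]
tcp_rot: [0.55, 3.093, 0.0]
force: [-0.1, -0.7, 0.2]
opening: 0.0234
gripper_force: 20.0
```

```bash
for i in 1; do python3 -m handwheel '[[18,0,0,-0.08,0,0,0],[18,0,0,-0.16,0,0,0],[18,0,0,-0.24,0,0,0],[18,0,0,-0.24,0,0,0]]' 15; done; python3 -m handwheel '[[18,0,0,-0.08,0,0,0],[18,0,0,-0.16,0,0,0],[18,0,0,-0.24,0,0,0],[18,0,0,-0.24,0,0,0]]'
```

```text
time_s: 7.63
tool_pos: [0.5176, 0.311, 0.2496]
tcp_rot: [-0.55, -3.093, 0.0]
force: [0.4, 0.4, -1.2]
opening: 0.0237
gripper_force: 15.0
time_s: 7.97
tool_pos: [0.5175, 0.3109, 0.2422]
tcp_rot: [-0.55, -3.093, 0.001]
force: [0.1, 0.7, -1.2]
opening: 0.0238
gripper_force: 15.0
```

```bash
python3 -m handwheel '[[18,0,0,-0.08,0,0,0],[18,0,0,-0.16,0,0,0],[18,0,0,-0.24,0,0,0],[18,0,0,-0.24,0,0,0]]';python3 -m handwheel '[[18,0,0,-0.08,0,0,0],[18,0,0,-0.16,0,0,0],[18,0,0,-0.24,0,0,0],[18,0,0,-0.24,0,0,0]]'
```

```text
time_s: 8.3
tool_pos: [0.5175, 0.311, 0.2349]
tcp_rot: [-0.55, -3.092, 0.001]
force: [0.1, 1.7, -0.6]
opening: 0.0234
gripper_force: 15.0
time_s: 8.63
tool_pos: [0.5175, 0.311, 0.2277]
tcp_rot: [-0.55, -3.093, 0.0]
force: [-0.6, 0.9, -1.3]
opening: 0.0242
gripper_force: 15.0
```

```bash
python3 -m handwheel '[[18,0,0,-0.08,0,0,0],[18,0,0,-0.16,0,0,0],[18,0,0,-0.24,0,0,0],[18,0,0,-0.24,0,0,0]]';python3 -m handwheel '[[18,0,0,-0.08,0,0,0],[18,0,0,-0.16,0,0,0],[18,0,0,-0.24,0,0,0],[18,0,0,-0.24,0,0,0]]'
```

```text
time_s: 8.97
tool_pos: [0.5175, 0.311, 0.2206]
tcp_rot: [-0.55, -3.093, 0.0]
force: [0.6, 1.5, -1.8]
opening: 0.0235
gripper_force: 15.0
time_s: 9.3
tool_pos: [0.5175, 0.311, 0.2133]
tcp_rot: [-0.55, -3.093, 0.0]
force: [1.0, 0.9, -1.7]
opening: 0.0238
gripper_force: 15.0
```

```bash
python3 -m handwheel '[[18,0,0,-0.08,0,0,0],[18,0,0,-0.16,0,0,0],[18,0,0,-0.24,0,0,0],[18,0,0,-0.24,0,0,0]]';python3 -m handwheel '[[18,0,0,-0.08,0,0,0],[18,0,0,-0.16,0,0,0],[18,0,0,-0.24,0,0,0],[18,0,0,-0.24,0,0,0]]'; python3 -c "
from plant import bot
print(bot.read_state())"
```

```text
time_s: 9.63
tool_pos: [0.5175, 0.311, 0.2062]
tcp_rot: [-0.55, -3.093, 0.0]
force: [0.5, 0.4, -1.2]
opening: 0.0236
gripper_force: 15.0
time_s: 9.97
tool_pos: [0.5188, 0.3115, 0.2017]
tcp_rot: [0.549, 3.09, 0.003]
force: [-0.7, -0.3, 8.9]
opening: 0.0236
gripper_force: 15.0
{'time_s': 9.9667, 'qpos': array([ 4.56053429e-01,  1.60921398e-01,  1.52594159e+00, -1.00937397e-04,
        1.45124411e+00, -7.62889341e-01]), 'qd': array([ 0.00034254, -0.00190017,  0.00101951,  0.00054399,  0.00433278,
       -0.00093122]), 'effort': array([-2.16373089e-01, -5.15985310e+01, -4.41697311e+01, -1.03637141e-01,
       -4.61760499e-01,  8.25763273e-03]), 'tool_pos': array([0.51876869, 0.31146712, 0.2017037 ]), 'tcp_rot': array([0.54932252, 3.09027591, 0.00310449]), 'force': array([-0.71358206, -0.25253404,  8.91970154]), 'wrist_torque': array([-0.01149791,  0.24154523, -0.0011253 ]), 'gripper_force': 15.00323474407196, 'opening': 0.023625071098465376}
```

Contact: 9 N upward at z = 0.2017. I back off slightly to unload it.

```bash
python3 -m handwheel '[[18,0,0,0.03,0,0,0],[18,0,0,0.03,0,0,0],[18,0,0,0.03,0,0,0]]';python3 -m handwheel '[[18,0,0,0.03,0,0,0],[18,0,0,0.03,0,0,0],[18,0,0,0.03,0,0,0]]'
```

```text
time_s: 10.22
tool_pos: [0.5184, 0.3114, 0.2018]
tcp_rot: [0.549, 3.091, 0.002]
force: [-0.1, 1.0, 6.0]
opening: 0.0234
gripper_force: 15.0
time_s: 10.47
tool_pos: [0.518, 0.3112, 0.2018]
tcp_rot: [0.55, 3.092, 0.001]
force: [0.2, 1.9, 4.1]
opening: 0.0236
gripper_force: 15.0
```

```bash
python3 -m handwheel '[[18,0,0,0.03,0,0,0],[18,0,0,0.03,0,0,0]]' 5;python3 -m handwheel '[[26,0,0,0,0,0,0],[30,0,0,0,0,0,0],[36,0,0,0,0,0,0],[45,0,0,0,0,0,0],[60,0,0,0,0,0,0]]';python3 -m handwheel '[[60,0,0,0,0,0,0],[60,0,0,0,0,0,0],[60,0,0,0,0,0,0],[60,0,0,0,0,0,0],[60,0,0,0,0,0,0]]'
```

```text
time_s: 10.63
tool_pos: [0.5175, 0.311, 0.2019]
tcp_rot: [-0.55, -3.092, 0.0]
force: [0.6, 2.8, -0.4]
opening: 0.0236
gripper_force: 5.0
time_s: 11.05
tool_pos: [0.5176, 0.3108, 0.2022]
tcp_rot: [-0.55, -3.093, 0.001]
force: [0.3, -0.2, -0.2]
opening: 0.0448
gripper_force: 0.0
time_s: 11.47
tool_pos: [0.5177, 0.311, 0.2023]
tcp_rot: [-0.55, -3.093, 0.0]
force: [-0.1, 0.2, -0.4]
opening: 0.06
gripper_force: 0.0
```

```bash
python3 -m handwheel '[[60,0,0,0.3,0,0,0],[60,0,0,0.9,0,0,0],[60,0,0,1.7,0,0,0],[60,0,0,2.5,0,0,0],[60,0,0,2.9,0,0,0]]'; python3 - <<'E'
from plant import bot
from h import *
o=[]
for n in("side","top"):
    c=bot.capture(n);np.savez(f"{n}3.npz",**c);o.append(c["frame"])
cv2.imwrite("pics/placed.png",cv2.resize(o[0][60:240,150:330],(600,600),interpolation=cv2.INTER_CUBIC))
E
```

```text
time_s: 11.88
tool_pos: [0.5186, 0.3115, 0.2937]
tcp_rot: [0.549, 3.089, 0.004]
force: [0.1, 1.3, 1.6]
opening: 0.0597
gripper_force: 0.0
```

View pics/placed.png

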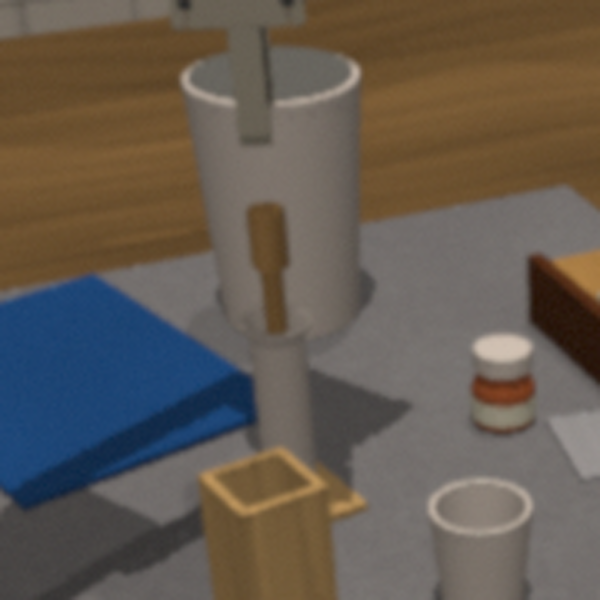

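The rod stands in the round tube, with its top at crop (267,208), full-frame (230.1,122.5). I'll check the height against the prediction, and also measure the scale ticks and marker numerically.

```bash
python3 - <<'E'
from h import *
S=dict(np.load("side3.npz"))
for h in(.0735,.0785,.0835):print(h,pix(S,[[.5184,.3106,.14+h]]))
f=S["frame"].astype(int);print([int(f[r,230,2]-f[r,230,0]) for r in range(114,132)])
# tick profile along scale in both first views
for n in("side0","top0"):
    c=dict(np.load(n+".npz"))
    s=np.array([.16,.987]);s/=np.hypot(*s);nn=np.array([s[1],-s[0]]) # +x side across
    # edge of scale: search across offset
    dy=(-.0065 if n=="side0" else 0)
    o=np.array([.50,-.25])
    a=np.arange(-.13,.12,.00025)
    g=cv2.cvtColor(c["frame"],cv2.COLOR_BGR2GRAY)
    for b in np.arange(-.006,.03,.004):
        q=o+a[:,None]*s+b*nn;uv=pix(c,np.c_[q,np.full(len(a),.01)]).astype(np.float32)
        p=cv2.remap(g,uv[:,:1],uv[:,1:],cv2.INTER_CUBIC).ravel().astype(float)
        from scipy.signal import find_peaks
        d=cv2.GaussianBlur(p[None],(0,0),3)[0]
        k,_=find_peaks(-d,prominence=8)
        print(n,round(b,3),[(round(a[i]*1000,1),int(d[i])) for i in k])
E
```

```text
0.0735 [[229.56431259 123.87709534]]
0.0785 [[229.34127143 121.58649713]]
0.0835 [[229.11700563 119.28374702]]
[17, 18, 16, 18, 17, 20, 27, 44, 53, 53, 55, 56, 54, 54, 58, 55, 55, 55]
side0 -0.006 []
side0 -0.002 []
side0 0.002 [(np.float64(-96.0), 74), (np.float64(-85.0), 77), (np.float64(-70.0), 80), (np.float64(-33.7), 82), (np.float64(-7.0), 84), (np.float64(20.3), 86)]
side0 0.006 [(np.float64(-97.5), 124), (np.float64(-86.7), 119), (np.float64(-77.2), 125), (np.float64(-67.5), 114), (np.float64(-57.2), 121), (np.float64(-47.2), 124), (np.float64(-36.5), 117), (np.float64(-27.7), 119), (np.float64(-17.2), 123), (np.float64(-7.2), 108), (np.float64(2.5), 117), (np.float64(12.3), 117), (np.float64(22.5), 117), (np.float64(32.8), 111), (np.float64(42.0), 106), (np.float64(63.8), 127)]
side0 0.01 [(np.float64(-96.7), 99), (np.float64(-87.0), 103), (np.float64(-77.0), 115), (np.float64(-66.7), 106), (np.float64(-57.0), 114), (np.float64(-47.0), 105), (np.float64(-37.2), 114), (np.float64(-27.2), 120), (np.float64(-17.2), 112), (np.float64(-7.2), 113), (np.float64(2.8), 110), (np.floa
[... 2339 characters left out ...]
84.5), 145), (np.float64(-74.0), 142), (np.float64(-64.7), 146), (np.float64(-54.7), 137), (np.float64(-44.2), 131), (np.float64(-34.5), 145), (np.float64(-24.7), 139), (np.float64(-15.0), 135), (np.float64(-4.5), 139), (np.float64(6.0), 135), (np.float64(16.0), 142), (np.float64(25.5), 143), (np.float64(35.0), 142), (np.float64(45.3), 145), (np.float64(88.8), 98)]
top0 0.018 [(np.float64(-92.7), 54), (np.float64(-44.5), 129), (np.float64(5.5), 134), (np.float64(88.0), 86)]
top0 0.022 [(np.float64(-92.5), 63), (np.float64(-45.0), 139), (np.float64(5.3), 139), (np.float64(88.5), 84)]
top0 0.026 [(np.float64(-92.7), 80), (np.float64(-44.7), 159), (np.float64(5.8), 154), (np.float64(89.0), 96)]
```

The rod's free length is 78.5 mm from the contact height, and the camera gives about 77.5 mm, so they agree. The marker reads about 2.7 mm once I correct for pointer parallax, so it has to move about 75.8 mm. I move the arm to the marker.

```bash
python3 -m handwheel '[[60,0,-1.2,0,0,0,0.5],[60,0,-2.5,0,0,0,1],[60,0,-3.8,0,0,0,1.5],[60,0,-5.1,0,0,0,1.83],[60,0,-6.4,0,0,0,1.83]]'; python3 -m handwheel '[[40,0,-1.3,0,0,0,0],[40,0,-2.6,0,0,0,0],[40,0,-3.9,0,0,0,0],[40,0,-5.2,0,0,0,0],[40,0,-6.5,0,0,0,0]]';python3 -m handwheel '[[40,0,-1.3,0,0,0,0],[40,0,-2.6,0,0,0,0],[40,0,-3.9,0,0,0,0],[40,0,-5,0,0,0,0],[40,0,-6,0,0,0,0]]';python3 -m handwheel '[[40,0.1,-0.9,0,0,0,0],[40,0.2,-1.7,-0.5,0,0,0],[40,0.2,-2.2,-1.2,0,0,0],[40,0.2,-2.4,-1.5,0,0,0],[40,0.2,-2.4,-1.5,0,0,0]]'
```

```text
time_s: 12.4
tool_pos: [0.5167, 0.1174, 0.2874]
tcp_rot: [-0.246, -3.13, 0.001]
force: [0.0, -1.0, -0.3]
opening: 0.06
gripper_force: 0.0
time_s: 12.82
tool_pos: [0.5167, -0.0777, 0.2876]
tcp_rot: [-0.251, -3.13, -0.001]
force: [0.2, -0.1, -0.5]
opening: 0.0405
gripper_force: 0.0
time_s: 13.23
tool_pos: [0.5167, -0.2581, 0.2873]
tcp_rot: [-0.253, -3.129, -0.001]
force: [1.1, -0.2, 0.6]
opening: 0.0401
gripper_force: 0.0
time_s: 13.65
tool_pos: [0.5215, -0.3277, 0.2392]
tcp_rot: [-0.253, -3.125, -0.006]
force: [0.5, 0.8, -0.2]
opening: 0.04
gripper_force: 0.0
```

```bash
python3 -m handwheel '[[40,0,0,0,0,0,0],[40,0,0,0,0,0,0]]'
```

```text
time_s: 13.82
tool_pos: [0.524, -0.327, 0.245]
tcp_rot: [0.25, 3.131, 0.0]
force: [0.1, -0.5, 0.1]
opening: 0.04
gripper_force: 0.0
```

```bash
python3 -m handwheel '[[40,0.07,-0.4,-1.2,0,0,0],[40,0.13,-0.8,-2.4,0,0,0],[40,0.13,-0.8,-3.6,0,0,0],[40,0.13,-0.8,-4.6,0,0,0],[40,0.13,-0.8,-5.1,0,0,0]]';python3 -m handwheel '[[40,0,0,0,0,0,0],[40,0,0,0,0,0,0]]'
python3 - <<'E'
from plant import bot
from h import *
o=[]
for n in("side","top"):
    c=bot.capture(n);np.savez(f"{n}4.npz",**c);o.append(c["frame"])
cv2.imwrite("pics/mk.png",np.hstack([cv2.resize(o[0][300:480,320:500],(400,400),interpolation=cv2.INTER_CUBIC),cv2.resize(o[1][200:300,410:510],(400,400),interpolation=cv2.INTER_CUBIC)]))
E
```

```text
time_s: 14.23
tool_pos: [0.5266, -0.3498, 0.088]
tcp_rot: [-0.249, -3.129, -0.004]
force: [-0.3, -0.0, -0.1]
opening: 0.0401
gripper_force: 0.0
time_s: 14.4
tool_pos: [0.5281, -0.3511, 0.0921]
tcp_rot: [-0.249, -3.132, -0.0]
force: [1.0, -0.1, 1.4]
opening: 0.0403
gripper_force: 0.0
```

View pics/mk.png

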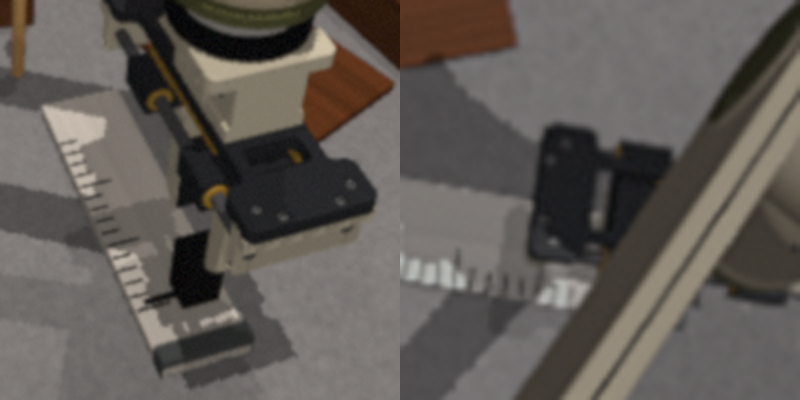

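The side view shows the near finger tip at crop (222,265), full-frame about (420,419), beside and above the marker at crop (195,265). I check the expected projection before descending.

```bash
python3 - <<'E'
from h import *
S=dict(np.load("side4.npz"))
P=np.array([.5281,-.3511]);s=np.array([.16,.987])
for d in(.02,.03,.0375):print("tip",d,pix(S,[[*(P-d*s),.0701]]))
print("marker top centre/base",pix(S,[[.528,-.351,.0545],[.528,-.351,.012]]))
c=dict(np.load("side0.npz"));g=cv2.cvtColor(c["frame"],cv2.COLOR_BGR2GRAY)
m=(g[395:450,385:430]<45).astype(np.uint8);x,y,w,h=cv2.boundingRect(m);print("marker box side0",x+385,y+395,w,h)
n=.0125
cor=[[*(P+i*.011*s+j*.013*np.array([.987,-.16])),z] for i in(-1,1) for j in(-1,1) for z in(.0545,.025)]
print(pix(c,cor).min(0),pix(c,cor).max(0))
E
```

```text
tip 0.02 [[417.31379949 415.68048191]]
tip 0.03 [[420.80711487 422.00948916]]
tip 0.0375 [[423.48084197 426.85359841]]
marker top centre/base [[409.26557745 410.92829499]
 [406.16950312 430.47648015]]
marker box side0 386 404 35 34
[395.16239177 402.10902822] [421.89236195 433.82458813]
```

The projection agrees to within 1–2 px. I descend and grip lightly.

```bash
python3 -m handwheel '[[40,0,0,-0.4,0,0,0],[40,0,0,-0.8,0,0,0],[40,0,0,-1.2,0,0,0],[40,0,0,-1.45,0,0,0],[40,0,0,-1.45,0,0,0]]' 8; python3 -m handwheel '[[30,0,0,0,0,0,0],[26,0,0,0,0,0,0],[22,0,0,0,0,0,0],[18,0,0,0,0,0,0],[18,0,0,0,0,0,0]]';python3 -m handwheel '[[18,0,0,0,0,0,0],[18,0,0,0,0,0,0],[18,0,0,0,0,0,0],[18,0,0,0,0,0,0]]'
```

```text
time_s: 14.92
tool_pos: [0.5258, -0.3506, 0.0444]
tcp_rot: [-0.251, -3.127, -0.004]
force: [-0.3, 0.1, -0.1]
opening: 0.0402
gripper_force: 0.0
time_s: 15.33
tool_pos: [0.528, -0.3521, 0.0484]
tcp_rot: [0.251, 3.131, -0.0]
force: [1.1, 2.4, 1.3]
opening: 0.0223
gripper_force: 8.0
time_s: 15.67
tool_pos: [0.528, -0.3522, 0.0484]
tcp_rot: [0.251, 3.131, -0.001]
force: [0.2, 1.8, 3.9]
opening: 0.0219
gripper_force: 8.0
```

```bash
python3 -m handwheel '[[18,0.06,0.4,0,0,0,0],[18,0.16,1,0,0,0,0],[18,0.26,1.6,0,0,0,0],[18,0.34,2.1,0,0,0,0],[18,0.39,2.42,0,0,0,0]]' 15;python3 -m handwheel '[[18,0,0,0,0,0,0],[18,0,0,0,0,0,0],[18,0,0,0,0,0,0]]'
```

```text
time_s: 16.08
tool_pos: [0.5405, -0.2779, 0.0484]
tcp_rot: [0.25, 3.13, -0.001]
force: [6.2, -3.2, -0.2]
opening: 0.0219
gripper_force: 15.0
time_s: 16.33
tool_pos: [0.5404, -0.2788, 0.0484]
tcp_rot: [0.25, 3.13, -0.0]
force: [5.3, 0.9, 2.5]
opening: 0.0221
gripper_force: 15.0
```

```bash
python3 -m handwheel '[[18,0.01,0.05,0,0,0,0],[18,0.01,0.05,0,0,0,0],[18,0.01,0.05,0,0,0,0],[18,0.01,0.05,0,0,0,0]]'; python3 -m handwheel '[[24,0,0,0,0,0,0],[28,0,0,0,0,0,0],[34,0,0,0,0,0,0],[40,0,0,0,0,0,0],[40,0,0,0,0,0,0]]'; python3 -m handwheel '[[40,0,0,1.2,0,0,0],[40,0,0,2.4,0,0,0],[40,0,0,3.6,0,0,0],[40,0,0,4.8,0,0,0],[40,0,0,6,0,0,0]]';python3 -m handwheel '[[40,0,1.2,0,0,0,0],[40,0,2.4,0,0,0,0],[40,0,3.6,0,0,0,0],[40,0,4.8,0,0,0,0],[40,0,6,0,0,0,0]]'; python3 - <<'E'
from plant import bot
from h import *
from scipy.signal import find_peaks
for n in("side","top"):
    c=bot.capture(n);np.savez(f"{n}5.npz",**c)
    if n=="side":cv2.imwrite("pics/fin.png",cv2.resize(c["frame"][80:480,180:460],(560,600) if 0 else (420,600),interpolation=cv2.INTER_CUBIC))
    s=np.array([.16,.987]);nn=np.array([s[1],-s[0]]);o=np.array([.50,-.25]);a=np.arange(-.13,.12,.00025)
    g=cv2.cvtColor(c["frame"],cv2.COLOR_BGR2GRAY)
    for b in(.010,.014,.018,.022,.026):
        q=o+a[:,None]*s+b*nn;uv=pix(c,np.c_[q,np.full(len(a),.01)]).astype(np.float32)
        p=cv2.remap(g,uv[:,:1],uv[:,1:],cv2.INTER_CUBIC).ravel().astype(float)
        d=cv2.GaussianBlur(p[None],(0,0),3)[0];k,_=find_peaks(-d,prominence=8)
        print(n,b,*[f"{a[i]*1000:.1f}:{int(d[i])}" for i in k])
E
```

```text
time_s: 16.67
tool_pos: [0.5405, -0.2779, 0.0484]
tcp_rot: [0.251, 3.13, -0.001]
force: [4.4, 0.2, 3.1]
opening: 0.0213
gripper_force: 15.0
time_s: 17.08
tool_pos: [0.5391, -0.2777, 0.0473]
tcp_rot: [-0.251, -3.13, -0.001]
force: [0.6, -0.1, -0.7]
opening: 0.0392
gripper_force: 0.0
time_s: 17.5
tool_pos: [0.5391, -0.2777, 0.2294]
tcp_rot: [-0.251, -3.131, -0.0]
force: [0.3, 0.1, -0.4]
opening: 0.0401
gripper_force: 0.0
time_s: 17.92
tool_pos: [0.5391, -0.0965, 0.2278]
tcp_rot: [-0.252, -3.131, 0.0]
force: [0.7, -0.3, -0.5]
opening: 0.0403
gripper_force: 0.0
side 0.01 -96.7:109 -87.0:110 -77.0:123 -66.7:115 -57.0:122 -47.0:113 -37.2:123 -27.2:128 -17.2:120 -7.2:123 2.8:120 12.8:119 22.8:118 32.8:129 43.0:121 87.8:113
side 0.014 -97.0:122 -87.0:119 -77.2:121 -67.0:115 -57.0:113 -47.0:124 -37.2:118 -27.0:120 -18.7:68 -7.2:125 2.8:123 12.8:128 22.8:127 32.8:119 42.8:125
side 0.018 -97.0:121 -86.7:158 -76.7:143 -67.0:142 -56.7:142 -47.2:117 -37.0:142 -27.0:137 -19.0:47 -7.0:143 2.8:125 12.8:134 23.3:146 32.8:149 42.8:143
side 0.022 -97.0:113 -47.0:116 -19.2:43 2.8:118
side 0.026 -97.2:124 -47.2:133 -19.2:45 2.5:133
top 0.01 -94.2:134 -84.2:133 -74.5:138 -64.7:141 -54.7:142 -44.5:139 -35.0:136 -25.2:136 -17.0:119 -4.0:132 6.8:120 25.5:81 47.8:53
top 0.014 -95.0:134 -84.7:144 -74.0:144 -64.7:148 -54.7:139 -44.2:132 -34.5:147 -18.0:63 -4.5:142 7.0:118 24.8:89 64.0:45 91.8:50
top 0.018 -95.0:128 -44.5:131 -18.7:85 6.8:118 24.5:82 64.3:40 88.5:69
top 0.022 -94.5:132 -45.0:140 -18.7:75 6.3:119 24.3:90 62.5:42 87.5:82
top 0.026 -44.7:161 -18.7:79 7.3:128 23.5:87 64.8:41 85.5:46
```

View pics/fin.png

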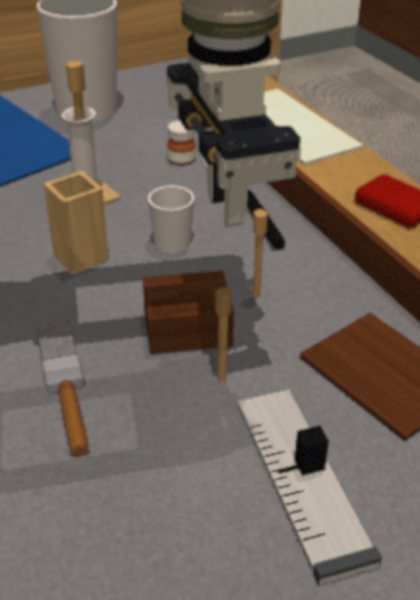

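The final view shows the rod standing in the tube at (76,90) and the marker at (312,450). Both views, corrected for parallax, put the marker at about 76.4 mm, so it needs about 2 mm more. I regrip and nudge it.

```bash
python3 -m handwheel '[[40,0,0,0,0,0,0],[40,0,0,0,0,0,0]]';python3 -m handwheel '[[40,0,-1.2,0,0,0,0],[40,0,-2.4,0,0,0,0],[40,0,-3.6,0,0,0,0],[40,0,-4.8,0,0,0,0],[40,0,-6,0,0,0,0]]';python3 -m handwheel '[[40,0,0,0,0,0,0],[40,0,0,0,0,0,0],[40,0,0,0,0,0,0]]'
```

```text
time_s: 18.18
tool_pos: [0.5396, -0.0984, 0.2278]
tcp_rot: [-0.251, -3.131, 0.001]
force: [0.3, 1.0, -0.3]
opening: 0.0398
gripper_force: 0.0
time_s: 18.6
tool_pos: [0.5387, -0.2814, 0.2276]
tcp_rot: [-0.254, -3.131, 0.0]
force: [0.6, 0.3, 0.0]
opening: 0.0399
gripper_force: 0.0
time_s: 18.85
tool_pos: [0.5389, -0.279, 0.2273]
tcp_rot: [-0.255, -3.13, -0.001]
force: [-0.1, 1.0, 0.3]
opening: 0.0399
gripper_force: 0.0
```

```bash
python3 -m handwheel '[[40,0.02,0.04,-1.2,0,0,0],[40,0.02,0.04,-2.5,0,0,0],[40,0.02,0.04,-3.8,0,0,0],[40,0.02,0.04,-4.9,0,0,0],[40,0.02,0.04,-5.95,0,0,0]]';python3 -m handwheel '[[34,0,0,0,0,0,0],[28,0,0,0,0,0,0],[18,0,0,0,0,0,0],[18,0,0,0,0,0,0],[18,0,0,0,0,0,0]]' 10;python3 -m handwheel '[[18,0,0,0,0,0,0],[18,0,0,0,0,0,0],[18,0,0,0,0,0,0],[18,0,0,0,0,0,0]]' 15
```

```text
time_s: 19.27
tool_pos: [0.5397, -0.2751, 0.0473]
tcp_rot: [-0.249, -3.131, -0.001]
force: [0.4, -0.3, 0.6]
opening: 0.0398
gripper_force: 0.0
time_s: 19.68
tool_pos: [0.542, -0.2775, 0.0524]
tcp_rot: [0.251, 3.127, -0.003]
force: [-0.7, 1.0, 3.0]
opening: 0.0219
gripper_force: 10.0
time_s: 20.02
tool_pos: [0.542, -0.2776, 0.0524]
tcp_rot: [0.251, 3.127, -0.003]
force: [-0.7, 0.9, 7.4]
opening: 0.022
gripper_force: 15.0
```

```bash
python3 -m handwheel '[[18,0,0.04,0,0,0,0],[18,0.01,0.07,0,0,0,0],[18,0.01,0.07,0,0,0,0],[18,0.01,0.07,0,0,0,0]]'
```

```text
time_s: 20.35
tool_pos: [0.5423, -0.2759, 0.0524]
tcp_rot: [0.251, 3.127, -0.004]
force: [-0.3, -1.1, 6.9]
opening: 0.0215
gripper_force: 15.0
```

```bash
python3 -m handwheel '[[24,0,0,0,0,0,0],[28,0,0,0,0,0,0],[34,0,0,0,0,0,0],[40,0,0,0,0,0,0],[40,0,0,0,0,0,0]]'; python3 -m handwheel '[[40,0,0,1,0,0,0],[40,0,0,2.2,0,0,0],[40,0,0,3.4,0,0,0],[40,0,0,4.6,0,0,0],[40,0,0,5.8,0,0,0]]';python3 -m handwheel '[[40,0,1.2,0,0,0,0],[40,0,2.4,0,0,0,0],[40,0,3.6,0,0,0,0],[40,0,4.8,0,0,0,0],[40,0,6,0,0,0,0]]'; python3 -m handwheel '[[40,0,0,0,0,0,0],[40,0,0,0,0,0,0],[40,0,0,0,0,0,0]]';python3 - <<'E'
from plant import bot
from h import *
from scipy.signal import find_peaks
for n in("side","top"):
    c=bot.capture(n);np.savez(f"{n}6.npz",**c)
    s=np.array([.16,.987]);nn=np.array([s[1],-s[0]]);o=np.array([.50,-.25]);a=np.arange(-.13,.02,.00025)
    g=cv2.cvtColor(c["frame"],cv2.COLOR_BGR2GRAY)
    for b in(.014,.018,.022,.026):
        q=o+a[:,None]*s+b*nn;uv=pix(c,np.c_[q,np.full(len(a),.01)]).astype(np.float32)
        p=cv2.remap(g,uv[:,:1],uv[:,1:],cv2.INTER_CUBIC).ravel().astype(float)
        d=cv2.GaussianBlur(p[None],(0,0),3)[0];k,_=find_peaks(-d,prominence=8)
        print(n,b,*[f"{a[i]*1000:.1f}:{int(d[i])}" for i in k])
    if n=="side":
        f=c["frame"].astype(int);print([int(f[r,230,2]-f[r,230,0]) for r in range(114,132)])
E
```

```text
time_s: 20.77
tool_pos: [0.5404, -0.2745, 0.0492]
tcp_rot: [-0.251, -3.131, -0.0]
force: [-0.4, 0.2, -0.6]
opening: 0.039
gripper_force: 0.0
time_s: 21.18
tool_pos: [0.5402, -0.2743, 0.2248]
tcp_rot: [-0.251, -3.131, -0.0]
force: [1.3, -0.2, -0.8]
opening: 0.0403
gripper_force: 0.0
time_s: 21.6
tool_pos: [0.5401, -0.0931, 0.2233]
tcp_rot: [0.252, 3.131, 0.0]
force: [1.4, -0.0, 0.6]
opening: 0.04
gripper_force: 0.0
time_s: 21.85
tool_pos: [0.5405, -0.0948, 0.2233]
tcp_rot: [0.25, 3.132, -0.001]
force: [0.6, 0.6, -0.2]
opening: 0.0402
gripper_force: 0.0
side 0.014 -97.0:124 -87.0:119 -77.2:120 -67.2:115 -57.0:114 -47.2:126 -37.2:119 -27.0:120 -17.2:64 -7.2:125 2.8:123 12.8:128
side 0.018 -97.0:120 -86.7:158 -76.7:144 -67.0:142 -56.7:140 -47.2:117 -37.0:143 -27.0:138 -16.7:46 -7.0:143 2.8:126 12.8:134
side 0.022 -97.0:114 -47.0:116 -17.2:44 2.8:118
side 0.026 -97.0:125 -47.2:133 -17.0:45 2.5:132
[19, 18, 18, 19, 19, 29, 64, 100, 110, 108, 96, 77, 68, 66, 66, 68, 67, 67]
top 0.014 -95.2:133 -84.7:144 -74.0:144 -64.7:148 -54.7:138 -44.2:132 -34.5:147 -24.7:141 -16.2:74 -4.5:141
top 0.018 -95.0:128 -44.5:131 -16.5:79
top 0.022 -94.5:131 -45.0:140 -16.5:75
top 0.026 -44.7:161 -16.7:82
```

```bash
python3 - <<'E'
from h import *
for n in("top","side"):
    for k in(0,6):
        P=cloud(dict(np.load(f"{n}{k}.npz")));m=lambda x,y,r,a,b:P[(np.hypot(P[...,0]-x,P[...,1]-y)<r)&(P[...,2]>a)&(P[...,2]<b)]
        q=m(.517,.316,.012,.2,.24) if k else m(.524,-.029,.009,.18,.2)
        r=m(.517,.316,.035,.132,.15)
        print(n,k,len(q),np.median(q,0).round(4),q[:,2].max().round(4),"rim",np.percentile(r[:,2],[50,90]).round(4))
E
```

```text
top 0 61 [ 0.5237 -0.0288  0.1897] 0.1945 rim [0.1383 0.1418]
top 6 93 [0.5161 0.3147 0.2186] 0.2232 rim [0.1388 0.1425]
side 0 61 [ 0.5229 -0.0301  0.1889] 0.1908 rim [0.1368 0.1386]
side 6 31 [0.5162 0.3118 0.2167] 0.2181 rim [0.1374 0.143 ]
```

The depth check puts the rod top at 0.2186–0.2189 m, so 78.5–79 mm stick out. The marker reads about 78.5 mm.

```bash
python3 -c "
from plant import bot
print(bot.job_done())"
```

```text
the job is handed in; nothing more can be done
None
```

I've handed the job in: the rod stands on the cork in the round white tube with about 78.5 mm sticking out above the rim, and the marker reads about 78.5 mm on the scale (robot clock about 22 s of the 61 s allowed).

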